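Shut the filter drawer, then find which way the filler cap unscrews and hold it off

TASK

The water filter unit has just got a fresh capsule: push its drawer fully shut, then unlock the cap on its filling neck and lift it off so that water can be poured in. Nobody remembers whether the cap has an ordinary or a reverse thread, so feel which way it gives; it needs an eighth of a turn and must be turned free before it is pulled. Finish while holding the cap still and upright in the gripper, at least 6 cm straight above the neck, with the drawer still shut and the other things on the worktop left where they stood.

Things in the scene. Friction and masses are not known exactly. Their poses are not given: they have to be found in the camera images.
- filter_unit: Countertop water filter unit, fixed to the worktop: a low white box 140 mm deep (x) x 130 mm wide (y) x 72 mm high with a round grey filling neck, 58 mm in diameter, on top and a drawer in its front. Origin: centre of its underside; its x axis points from the front (drawer side) to the back, z up.
- drawer (a joint): How far the filter drawer stands open, m: 0 = shut home, up to 0.06. It slides along the unit's x axis with a light drag (about 2 N), stays where it is left and holds a filter capsule fixed in it. Pushing the front towards the back of the unit shuts it.
- drawer_front (a point): Centre of the outer face of the drawer's front panel, which is 118 mm wide and 44 mm high (8 to 52 mm above the worktop) and 10 mm thick; with the drawer shut it lies 80 mm in front of the unit's origin. Its axes are the unit's axes.
- neck_mouth (a point): Centre of the top of the filling neck, 84 mm above the worktop and 12 mm behind the unit's origin. Its axes are the unit's axes.
- filler_cap: Black filling cap, about 100 g: disc 57 mm in diameter, 12 mm thick, with a finger fin on top. Origin: centre of the disc's underside, resting on the neck mouth; a stem with a locking bar reaches 22 mm below it. Locked, its axes agree with the unit's within 0.06 rad. It is free 0.785 rad (+-0.15) round in one direction, with a stop at about 0.85; the other way a hard stop blocks it after 0.05 to 0.15 rad (0.25 if forced).
- cap_fin (a point): Centre of the cap's upright fin, 27 mm above the cap's origin: 14 mm thick (along the cap's x), 46 mm long (along the cap's y, so across the unit when locked), standing 29 mm above the disc. Which way the cap loosens differs between units and cannot be seen: try it. Locked, it has 2 mm of play up and down and cannot be pulled off; it turns with hardly any resistance up to a stop.
- mug_clean: Bystander: white mug with stripes, 88 mm wide, 92 mm high. Origin: centre of its underside.
- tomato_tin: Bystander: low food tin, 75 mm wide, 58 mm high. Origin: centre of its underside.
- egg_timer: Bystander: round kitchen timer, 59 mm wide, 55 mm high. Origin: centre of its underside.

How it is judged:
On the way, in this order (a step that is already met when the one before it is completed fails the run):
1. the drawer is shut (within 4 mm) with the cap still on and locked (value of joint drawer below 0.004 m and z of filler_cap in the frame of neck_mouth below 0.012 m and angle between the x axis of filler_cap and the x axis of filter_unit, either way round below 0.45 rad), for 0.1 s.
2. the cap is turned free (more than 0.5 rad) while still down on the neck (value of joint drawer below 0.004 m and z of filler_cap in the frame of neck_mouth below 0.012 m and angle between the x axis of filler_cap and the x axis of filter_unit, either way round above 0.5 rad), for 0.05 s.
At the end, for the whole second after the job is handed in: The gripper holds the cap (finger force over 2 N) still, within 0.3 rad of upright, its underside more than 50 mm above the neck mouth and within 50 mm sideways of it, not touching the unit; the drawer is shut to within 4 mm (value of joint drawer below 0.004 m and z of filler_cap in the frame of neck_mouth above 0.05 m and horizontal distance between filler_cap and neck_mouth below 0.05 m and angle between filler_cap's own z axis and vertical below 0.3 rad and contact force between the fingers and filler_cap above 2 N and contact force between filler_cap and filter_unit below 0.1 N and linear speed of filler_cap below 0.04 m/s); the arm keeps its last pose, push and grip.
It fails at once if a bystander was moved more than 4 cm or tipped over (distance of any of mug_clean, tomato_tin, egg_timer from where it was at the start of the episode above 0.04 m or angle between any of mug_clean, tomato_tin, egg_timer's own z axis and vertical above 0.5 rad).
It also fails if it takes over 54 s, if anything falls off the work surface, if the arm or the gripper's body presses on something with over 40 N, if the wrist force passes 120 N, or if a joint passes its speed limit or range.

ROBOT

A 6-joint arm with a two-finger parallel gripper is mounted at the origin on a cart in front of the work surface, level with it; the furniture and walls round the work are solid. World frame = base frame: x ahead of the robot, y to its left, z up, the work surface at z = 0. Lengths are in m, angles in rad, forces in N, time in s.
With the tool pointing down it reaches from about 0.25 to 0.775 m from the base axis. Payload 4 kg.
Tool frame: the origin (TCP) lies on the centre line of the jaws, within the pads' length; the fingertips stand 17 mm ahead of it and the grasp point (between the pads) lies 2 mm behind it; z points along the fingers, y is the line along which they close (so a half turn about z gives the same grasp; the last joint's range is limited). The gripper opens to 94 mm and grips with 3 to 60 N. Pads are 16 mm wide; open, the fingers measure 119 mm over their backs; the gripper's body (75 mm by 177 mm) begins 78 mm behind the grasp point.
Start: joints at [-1.333, 0.087, 1.371, -0, 1.684, -0.103], TCP at [0.184, -0.518, 0.223] pointing down, gripper open.
Joint ranges: [-3.1, 3.1], [-0.76, 2.03], [0.27, 2.55], [-1.08, 4.22], [0.17, 2.65], [-2.57, 2.57]. Speed limits (rad/s): [2.79, 2.79, 3.14, 3.14, 3.14, 3.14].

INTERFACE

Orientations are given as [roll, pitch, yaw] about the fixed x, y, z axes, in that order (R = Rz(yaw) Ry(pitch) Rx(roll)).
In Python, from bench import robot gives the robot as it stands.
- The arm moves only by the tool servo_tool, never from a script. Its argument "plan" is a list of rows, each a list of 7 numbers: the shift along the tool's x, y, z normalised to -1 to 1, where 1 is 0.1 m, then the turn, a rotation vector about the tool's x, y, z normalised to -1 to 1, where 1 is pi/2 rad, then the finger opening in mm, from 0 to 94. In form: [[x, y, z, ax, ay, az, gripper], ...]. A call has 1 to 12 rows; each row is the pose to reach, as a shift and turn from the pose commanded when the call began, along the tool's axes at that moment; what a row does not reach only later rows make up. A row lasts 1/12 s, in which the tool goes at most 41.7 mm and 7.16 degrees, less where a joint would pass 70% of its speed; a pose out of reach is approached as far as the arm can. A call with a number of a shift or a turn outside -1 to 1 is refused whole. A call with a gripper value outside its range is refused whole. The fingers move at their own pace and stop on an object; the grip force is fixed at half the most. Time passes only in rows, so rows that repeat a pose let the fingers close. It gives the time, the measured TCP pose, the force, the opening and the grip force at its end, in the units of the state.
- robot.get_obs(): the state, without advancing time (a new reading comes with each control period).
- robot.snapshot(name): name is "scene" or "side" or "wrist"; returns the picture (420x560x3 uint8, red, green, blue); there is no depth.
- robot.camera_params(name): a dict with "camera_matrix" (3x3 intrinsics, pixels), "rvec" (rotation vector, rad) and "tvec" (3), from world to camera coordinates, as OpenCV has them; the wrist camera has in their place "tool_from_camera" (4x4, takes a point from camera to tool coordinates, whose origin is the TCP and whose axes are the flange's). Camera axes: x right, y down, z forward; pixel columns grow to the right and rows downward; lengths in m; the calibration is good to about 2 mm. A picture is of the moment at which its call begins: read the wrist's pose just before it. camera_params takes no time and is no camera call.
- robot.close_job(): hands the job in; it is judged then, once.
Trained networks look in the newest picture that a camera, given by its name, has taken for a name from the list of things; names that differ only in an ending like _2 or _b are one class to them, and where a whole thing is asked for, a point or a joint stands for the part that bears it (a point fixed in the world has none). Each returns a list of dicts, best first, with "conf" (0 to 1); they miss things now and then, are a little off and sometimes report something else, mostly with a low value. They report only what shows in the picture. A call takes as long as a camera call.
- robot.find_in(thing, camera): "extent" ([centre column, centre row, width, height] in pixels, round what is visible of it).
The state is a dict: "time": time; "joint_positions": joint angles; "qvel": joint speeds; "joint_torque": joint torques, N m; "tool_pos": TCP position; "ee_rot": TCP orientation; "wrist_force": force on the tool from outside, world axes, zero at the start; "wrist_torque": the same for the moment, N m; "width": finger opening in m; "finger_force": force on a finger pad.
Only numpy, scipy, OpenCV 4.12 (cv2) and the standard library are available. Lean on these libraries where they do the work, as an engineer would, in place of code of your own. Each camera call takes 0.05 s, during which the arm holds its last target. There are 200 camera calls.

## Working session

There is one attempt and no reset: what is moved stays moved. The work goes in short steps, Python scripts to look and compute and a tool call to move; the robot and the scene stay as the last step left them, time stands still between calls to the robot, and variables do not carry over. Pictures are saved under pics/ and viewed, at most 10 in all, crops included, and the job is handed in when it is done.

Besides the shell and the picture viewer there is one more tool, called after "Call:" by a JSON object that holds its "name" and its "arguments". servo_tool: Moves the arm, as the interface text tells. Scaled input: -1 to 1 covers 0.1 m each way for a shift and pi/2 rad each way for a turn. Its arguments: {"type":"object","properties":{"plan":{"type":"array","items":{"type":"array","items":{"type":"number"}}}},"required":["plan"]}

```bash
mkdir -p pics; cat > h.py <<'E'
from bench import robot
import numpy as np, cv2
from scipy.spatial.transform import Rotation as R
def cam(n):
    p=robot.camera_params(n); K=np.array(p["camera_matrix"])
    if "rvec" in p:
        Rm=cv2.Rodrigues(np.array(p["rvec"],float))[0]; t=np.array(p["tvec"],float).ravel()
        return K,Rm,t
    o=robot.get_obs(); T=np.eye(4); T[:3,:3]=R.from_euler('xyz',o["ee_rot"]).as_matrix(); T[:3,3]=o["tool_pos"]
    M=np.linalg.inv(T@np.array(p["tool_from_camera"])); return K,M[:3,:3],M[:3,3]
def ray(n,u,v,z):
    K,Rm,t=cam(n); d=Rm.T@np.linalg.solve(K,[u,v,1]); c=-Rm.T@t
    return c+d*(z-c[2])/d[2]
def proj(n,P):
    K,Rm,t=cam(n); q=(Rm@np.atleast_2d(P).T).T+t; q=q@K.T; return q[:,:2]/q[:,2:]
def snap(n,f):
    im=robot.snapshot(n); cv2.imwrite(f"pics/{f}.png",im[:,:,::-1]); return im
E
python3 - <<'E'
from h import *
ims=[snap(n,n+"0") for n in("scene","side")]
cv2.imwrite("pics/a.png",cv2.resize(np.hstack(ims)[:,:,::-1],None,fx=.71,fy=.71,interpolation=cv2.INTER_AREA))
for n in("scene","side"):
    K,Rm,t=cam(n); print(n,(-Rm.T@t).round(3))
    for th,z in(("filter_unit",.036),("drawer_front",.03),("filler_cap",.1),("mug_clean",.046),("tomato_tin",.029),("egg_timer",.027)):
        for r in robot.find_in(th,n)[:1]:
            e=r["extent"]; print(th,round(r["conf"],2),np.round(e),ray(n,e[0],e[1],z).round(3))
E
```

```text
scene [ 0.21  -0.327  0.965]
filter_unit 0.69 [298. 222. 105. 100.] [0.566 0.083 0.036]
drawer_front 0.83 [276. 243.  53.  54.] [0.498 0.078 0.03 ]
filler_cap 0.58 [311. 195.  29.  27.] [0.606 0.086 0.1  ]
mug_clean 0.84 [375. 317.  64.  52.] [ 0.538 -0.182  0.046]
egg_timer 0.98 [227. 160.  27.  30.] [0.553 0.331 0.027]
side [0.172 0.669 0.724]
filter_unit 0.86 [272. 218.  94.  71.] [0.563 0.096 0.036]
drawer_front 0.86 [293. 230.  38.  42.] [0.498 0.1   0.03 ]
filler_cap 0.77 [257. 192.  23.  21.] [0.608 0.091 0.1  ]
mug_clean 0.8 [329. 167.  30.  40.] [ 0.528 -0.159  0.046]
tomato_tin 0.9 [256. 317.  37.  46.] [0.443 0.349 0.029]
egg_timer 0.66 [219. 288.  26.  23.] [0.553 0.33  0.027]
```

View pics/scene0.png

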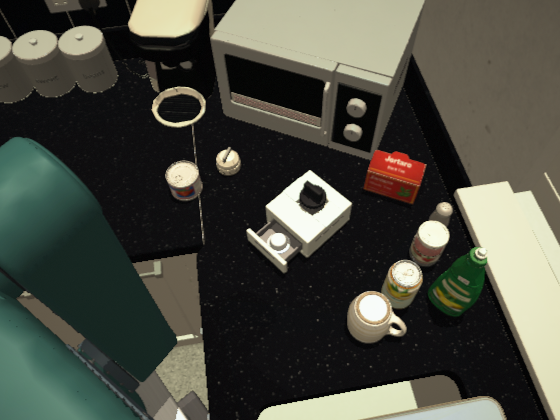

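View pics/side0.png

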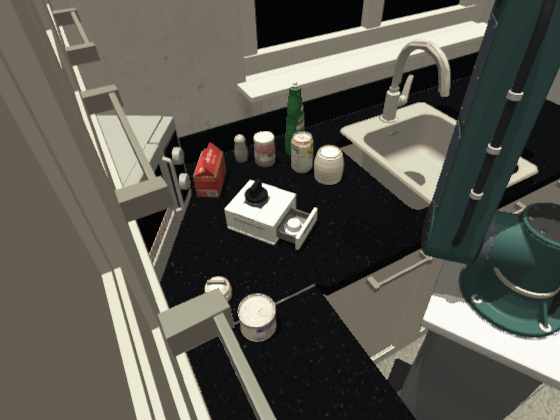

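The drawer faces lower left in the scene view, with its front at about (268,250). The box top is near (308,210) and the cap near (313,195). I'll zoom in to get the unit's yaw.

```bash
python3 - <<'E'
from h import *
a=cv2.imread("pics/scene0.png")[165:275,240:360]; b=cv2.imread("pics/side0.png")[170:250,215:325]
a=cv2.resize(a,(480,440),interpolation=3); b=cv2.resize(b,(320,233),interpolation=3)
c=np.zeros((440,800,3),np.uint8); c[:,:480]=a; c[:233,480:]=b; cv2.imwrite("pics/c.png",c)
E
```

```text
(no output)
```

View pics/c.png

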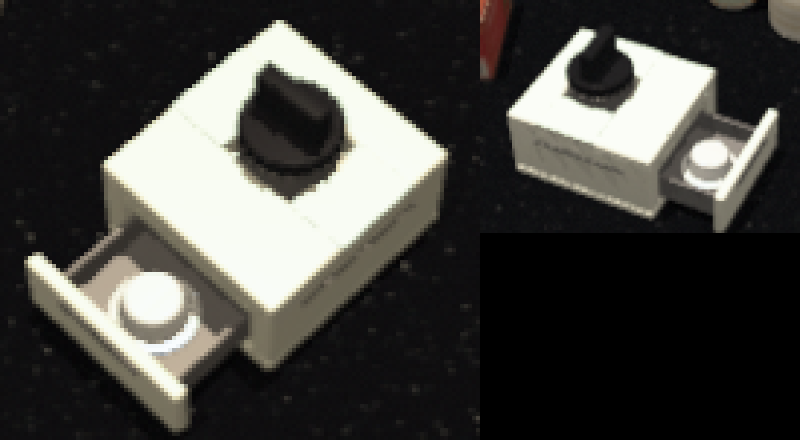

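```bash
python3 - <<'E'
from h import *
from scipy.optimize import least_squares
L=np.array([[.07,.065,.072],[-.07,.065,.072],[-.07,-.065,.072],[.07,-.065,.072]])
S=[("scene",[[310,170.5],[266.2,206.2],[307,242],[351.2,203.7]],[[247,230],[285,263]]),
   ("side",[[227,207.8],[274,226],[296.4,193.4],[251,180.3]],[[296.8,237],[316.4,207.8]])]
def f(p,raw=False):
    x,y,a,d=p; Rz=R.from_euler('z',a).as_matrix(); r=[]
    D=np.array([[-.08-d,.059,.052],[-.08-d,-.059,.052]])
    for n,c,e in S:
        Q=np.vstack([L,D])@Rz.T+[x,y,0]; r.append(proj(n,Q)-np.array(c+e))
    return np.concatenate(r).ravel()
for n,c,e in S: print(np.array([ray(n,*q,.072)[:2] for q in c]).round(3).tolist())
s=least_squares(f,[.566,.09,0,.03],loss='soft_l1'); print(s.x.round(4)); print(f(s.x).reshape(-1,2).round(1).tolist())
x,y,a,d=s.x; u=np.array([np.cos(a),np.sin(a)])
print("neck",np.array([x,y])+.012*u,"front",np.array([x,y])-(.08+d)*u)
o=robot.get_obs(); print(o["tool_pos"],o["ee_rot"],o["time"]); print(R.from_euler('xyz',o["ee_rot"]).as_matrix().round(3))
E
```

```text
[[0.662, 0.152], [0.526, 0.142], [0.536, 0.018], [0.671, 0.027]]
[[0.66, 0.152], [0.524, 0.147], [0.536, 0.018], [0.67, 0.032]]
[0.5986 0.0859 0.0732 0.0476]
[[-0.3, -1.4], [-1.7, -0.6], [0.0, 1.4], [1.1, -0.3], [0.2, -2.0], [0.1, 0.4], [-2.1, 0.4], [0.3, -0.3], [1.2, -0.0], [0.1, -1.6], [0.4, 0.6], [0.4, -0.8]]
neck [0.6106169  0.08674816] front [0.4713904 0.0765346]
[ 0.18382009 -0.51839987  0.22255851] [ 3.14140868e+00 -1.02545313e-05  3.40724150e-01] 0.7
[[ 0.943  0.334  0.   ]
 [ 0.334 -0.943 -0.   ]
 [ 0.     0.    -1.   ]]
```

The fit gives a unit yaw of 0.073 and the neck at (0.611, 0.087). The drawer front is at (0.471, 0.077), about 48 mm open. I'll travel there high up with the fingers closed.

Call:
{"name": "servo_tool", "arguments": {"plan": [[0.9,-1,0,0,0,0,0],[0.9,-1,0,0,0,0,0],[0.9,-1,0,0,0,0,0],[0.9,-1,0,0,0,0,0]]}}

```text
time: 1.03
tool_pos: [0.2368, -0.3899, 0.2229]
ee_rot: [-3.141, -0.002, 0.344]
wrist_force: [-0.3, 0.2, 0.2]
width: 0.071
finger_force: 0.0
```

Call:
{"name": "servo_tool", "arguments": {"plan": [[0.9,-1,0,0,0,0,0],[0.9,-1,0,0,0,0,0],[0.9,-1,0,0,0,0,0],[0.9,-1,0,0,0,0,0]]}}

```text
time: 1.37
tool_pos: [0.288, -0.266, 0.2231]
ee_rot: [3.141, -0.002, 0.345]
wrist_force: [-0.1, -0.8, 0.4]
width: 0.0444
finger_force: 0.0
```

Call:
{"name": "servo_tool", "arguments": {"plan": [[0.9,-1,0,0,0,0,0],[0.9,-1,0,0,0,0,0],[0.9,-1,0,0,0,0,0],[0.9,-1,0,0,0,0,0]]}}

```text
time: 1.7
tool_pos: [0.3395, -0.1417, 0.223]
ee_rot: [-3.141, -0.002, 0.347]
wrist_force: [-0.4, -1.5, 0.5]
width: 0.0174
finger_force: 0.0
```

Call:
{"name": "servo_tool", "arguments": {"plan": [[0.8,-1,0,0,0,0,0],[0.8,-1,0,0,0,0,0],[0.8,-1,0,0,0,0,0],[0.8,-1,0,0,0,0,0]]}}

```text
time: 2.03
tool_pos: [0.3815, -0.0191, 0.2227]
ee_rot: [-3.14, -0.002, 0.351]
wrist_force: [0.4, -1.3, 0.7]
width: 0.0007
finger_force: 0.0
```

Call:
{"name": "servo_tool", "arguments": {"plan": [[0.7,-0.8,0,0,0,0.171,0],[0.7,-0.8,0,0,0,0.171,0],[0.7,-0.8,0,0,0,0.171,0],[0.7,-0.8,0,0,0,0.171,0],[0.7,-0.8,0,0,0,0.171,0]]}}

```text
time: 2.45
tool_pos: [0.4198, 0.0747, 0.2222]
ee_rot: [3.14, 0.001, 0.076]
wrist_force: [1.6, -0.8, -1.3]
width: 0.0007
finger_force: 0.0
```

Call:
{"name": "servo_tool", "arguments": {"plan": [[-0.1,0,0.9,0,0,0,0],[-0.1,0,0.9,0,0,0,0],[-0.1,0,0.9,0,0,0,0]]}}

```text
time: 2.7
tool_pos: [0.4024, 0.0714, 0.1238]
ee_rot: [3.141, 0.017, 0.071]
wrist_force: [-1.5, -0.7, -2.5]
width: 0.0002
finger_force: 0.0
```

Call:
{"name": "servo_tool", "arguments": {"plan": [[0,0,0.4,0,0,0,0],[0,0,0.87,0,0,0,0],[0,0,0.87,0,0,0,0],[0,0,0.87,0,0,0,0]]}}

```text
time: 3.03
tool_pos: [0.4079, 0.0723, 0.0444]
ee_rot: [3.141, 0.005, 0.071]
wrist_force: [-0.0, 0.5, 0.8]
width: 0.0004
finger_force: 0.0
```

Call:
{"name": "servo_tool", "arguments": {"plan": [[0.1,0,0,0,0,0,0],[0.2,0,0,0,0,0,0],[0.3,0,0,0,0,0,0],[0.4,0,0,0,0,0,0],[0.5,0,0,0,0,0,0],[0.6,0,0,0,0,0,0],[0.7,0,0,0,0,0,0],[0.75,0,0,0,0,0,0],[0.8,0,0,0,0,0,0]]}}

```text
time: 3.78
tool_pos: [0.4895, 0.0795, 0.0452]
ee_rot: [3.142, 0.001, 0.072]
wrist_force: [-1.8, 0.6, 1.7]
width: 0.0005
finger_force: 1.0
```

Call:
{"name": "servo_tool", "arguments": {"plan": [[0.04,0,0,0,0,0,0],[0.08,0,0,0,0,0,0],[0.12,0,0,0,0,0,0],[0.16,0,0,0,0,0,0],[0.18,0,0,0,0,0,0]]}}

```text
time: 4.2
tool_pos: [0.5072, 0.0809, 0.0452]
ee_rot: [-3.141, 0.0, 0.072]
wrist_force: [-1.5, 0.9, 0.6]
width: 0.0004
finger_force: 0.8
```

Call:
{"name": "servo_tool", "arguments": {"plan": [[0.02,0,0,0,0,0,0],[0.03,0,0,0,0,0,0],[0.03,0,0,0,0,0,0]]}}

```text
time: 4.45
tool_pos: [0.5102, 0.0809, 0.0453]
ee_rot: [3.141, -0.0, 0.072]
wrist_force: [-0.6, 0.3, -0.2]
width: 0.0004
finger_force: 0.4
```

Call:
{"name": "servo_tool", "arguments": {"plan": [[0.02,0,0,0,0,0,0],[0.03,0,0,0,0,0,0],[0.03,0,0,0,0,0,0]]}}

```text
time: 4.7
tool_pos: [0.5113, 0.081, 0.0454]
ee_rot: [3.141, 0.004, 0.072]
wrist_force: [-7.5, 0.7, 3.9]
width: 0.0007
finger_force: 3.1
```

Call:
{"name": "servo_tool", "arguments": {"plan": [[0.02,0,0,0,0,0,0],[0.03,0,0,0,0,0,0],[0.03,0,0,0,0,0,0]]}}

```text
time: 4.95
tool_pos: [0.5114, 0.081, 0.0454]
ee_rot: [3.141, 0.011, 0.073]
wrist_force: [-13.7, -0.7, 9.8]
width: 0.0006
finger_force: 7.0
```

The drawer hit its stop at 13.7 N. Next I'll back off, rise, turn a quarter and go above the cap.

Call:
{"name": "servo_tool", "arguments": {"plan": [[-0.3,0,0,0,0,0,0],[-0.3,0,-0.5,0,0,0,20],[-0.3,0,-1,0,0,0,60],[-0.3,0,-1,0,0,0,60],[-0.3,0,-1,0,0,0,60]]}}

```text
time: 5.37
tool_pos: [0.4897, 0.0791, 0.1516]
ee_rot: [3.141, -0.013, 0.072]
wrist_force: [0.3, -0.1, 0.0]
width: 0.0236
finger_force: 0.0
```

Call:
{"name": "servo_tool", "arguments": {"plan": [[0,0,-0.8,0,0,-1,60],[0,0,-0.8,0,0,-1,60],[0,0,-0.8,0,0,-1,60],[0.5,0,-0.8,0,0,-1,60],[1,0,-0.8,0,0,-1,60],[1,0,-0.8,0,0,-1,60],[1,0,-0.8,0,0,-1,60],[1,0,-0.8,0,0,-1,60],[1,0,-0.8,0,0,-1,60],[1,0,-0.8,0,0,-1,60],[1,0,-0.8,0,0,-1,60],[1,0,-0.8,0,0,-1,60]]}}

```text
time: 6.37
tool_pos: [0.5863, 0.0861, 0.2245]
ee_rot: [3.141, 0.001, 1.578]
wrist_force: [-0.1, -0.9, 0.2]
width: 0.0604
finger_force: 0.0
```

Call:
{"name": "servo_tool", "arguments": {"plan": [[0,0,0,0,0,-0.045,60],[0,0,0,0,0,-0.045,60]]}}

```text
time: 6.53
tool_pos: [0.5862, 0.0861, 0.2246]
ee_rot: [-3.142, 0.001, 1.644]
wrist_force: [-0.1, -0.3, -1.1]
width: 0.0601
finger_force: 0.0
```

```bash
python3 - <<'E'
from h import *
o=robot.get_obs(); print(o["tool_pos"],o["ee_rot"],o["time"],o["joint_positions"])
im=snap("wrist","w1")
for r in robot.find_in("filler_cap","wrist")[:2]+robot.find_in("cap_fin","wrist")[:2]:
    e=r["extent"]; print(r["conf"],np.round(e),ray("wrist",e[0],e[1],.11))
print(proj("wrist",[[.6106,.0867,.125],[.6106,.0867,.096]]))
E
```

```text
[0.58620576 0.08614975 0.22459059] [-3.14153953e+00  5.72192623e-04  1.64362152e+00] 6.5333 [ 5.05684382e-02  1.81961729e-01  1.26060927e+00 -5.77981138e-04
  1.69906201e+00 -2.23306642e-02]
0.73 [304. 207.  72.  70.] [0.61152343 0.08985336 0.11      ]
0.97 [303. 208.  71.  73.] [0.61129462 0.08966945 0.11      ]
[[303.80516541 215.75254448]
 [300.89089341 207.10841826]]
```

View pics/w1.png

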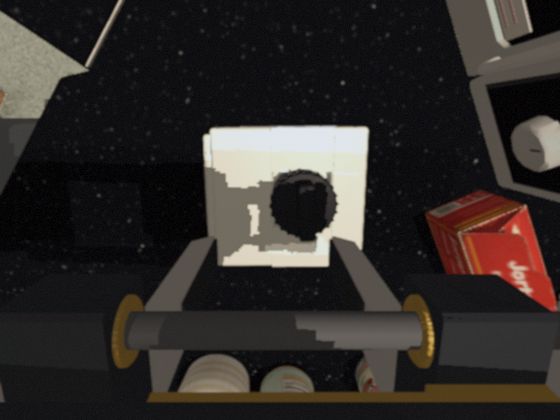

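The wrist view shows the drawer flush. The cap is at (304,205), within 2 mm of my estimate. Descending on the fin and gripping it.

Call:
{"name": "servo_tool", "arguments": {"plan": [[0,0.25,0.3,0,0,0,60],[0,0.25,0.7,0,0,0,60],[0,0.25,0.7,0,0,0,60],[0,0.25,0.7,0,0,0,60]]}}

```text
time: 7.02
tool_pos: [0.6083, 0.088, 0.1515]
ee_rot: [-3.133, -0.0, 1.642]
wrist_force: [-0.1, 0.6, 0.8]
width: 0.0601
finger_force: 0.0
```

Call:
{"name": "servo_tool", "arguments": {"plan": [[0,0,0.2,0,0,0,60],[0,0,0.37,0,0,0,60],[0,0,0.37,0,0,0,60]]}}

```text
time: 7.27
tool_pos: [0.6106, 0.0882, 0.1187]
ee_rot: [-3.141, 0.0, 1.642]
wrist_force: [-0.2, -0.3, -0.3]
width: 0.0603
finger_force: 0.0
```

Call:
{"name": "servo_tool", "arguments": {"plan": [[0,0,0,0,0,0,0],[0,0,0,0,0,0,0],[0,0,0,0,0,0,0],[0,0,0,0,0,0,0],[0,0,0,0,0,0,0],[0,0,0,0,0,0,0],[0,0,0,0,0,0,0],[0,0,0,0,0,0,0],[0,0,0,0,0,0,0]]}}

```text
time: 8.02
tool_pos: [0.6113, 0.0882, 0.1187]
ee_rot: [3.14, 0.0, 1.643]
wrist_force: [1.2, -0.6, 1.0]
width: 0.0136
finger_force: 29.9
```

Gripped at 13.6 mm. Now feeling one direction with a small turn.

Call:
{"name": "servo_tool", "arguments": {"plan": [[0,0,0,0,0,0.03,0],[0,0,0,0,0,0.06,0],[0,0,0,0,0,0.09,0],[0,0,0,0,0,0.11,0],[0,0,0,0,0,0.13,0],[0,0,0,0,0,0.13,0]]}}

```text
time: 8.52
tool_pos: [0.6114, 0.088, 0.1188]
ee_rot: [3.14, 0.0, 1.438]
wrist_force: [1.9, -1.3, 0.6]
width: 0.0137
finger_force: 29.9
```

```bash
python3 -c "
from h import *
o=robot.get_obs(); print(o['ee_rot'],o['wrist_torque'],o['wrist_force'],o['joint_torque'])"
```

```text
[3.13997810e+00 2.70721263e-04 1.43802079e+00] [-0.19185794 -0.47715872  0.01275985] [ 1.8520512  -1.33529384  0.6283598 ] [  0.51309625 -40.69436073 -28.28223467   0.30577504   0.62892744
   0.2282282 ]
```

Call:
{"name": "servo_tool", "arguments": {"plan": [[0,0,0,0,0,0.04,0],[0,0,0,0,0,0.08,0],[0,0,0,0,0,0.11,0],[0,0,0,0,0,0.11,0]]}}

```text
time: 8.85
tool_pos: [0.6114, 0.088, 0.1187]
ee_rot: [3.14, -0.0, 1.266]
wrist_force: [2.4, -1.3, 0.0]
width: 0.0141
finger_force: 29.9
```

```bash
python3 -c "
from h import *
o=robot.get_obs(); print(o['ee_rot'],o['wrist_torque'],o['wrist_force'],o['joint_torque'])"
```

```text
[ 3.13998000e+00 -9.83375588e-05  1.26572799e+00] [-0.18668894 -0.55084151 -0.01299613] [ 2.43635676 -1.268944    0.0281434 ] [  0.5636308  -40.68700433 -28.10841858   0.32593341   0.76056976
   0.3500622 ]
```

It turns freely past 0.37 rad clockwise, so this is the loosening direction. Turning on to about 0.79 rad.

Call:
{"name": "servo_tool", "arguments": {"plan": [[0,0,0,0,0,0.04,0],[0,0,0,0,0,0.08,0],[0,0,0,0,0,0.12,0],[0,0,0,0,0,0.16,0],[0,0,0,0,0,0.2,0],[0,0,0,0,0,0.23,0],[0,0,0,0,0,0.26,0],[0,0,0,0,0,0.26,0],[0,0,0,0,0,0.26,0]]}}

```text
time: 9.6
tool_pos: [0.6114, 0.088, 0.1187]
ee_rot: [3.14, -0.001, 0.86]
wrist_force: [3.2, -1.5, 0.9]
width: 0.0136
finger_force: 29.9
```

```bash
python3 - <<'E'
from h import *
o=robot.get_obs(); print(o['ee_rot'],o['wrist_torque'],o['wrist_force'])
a=snap("scene","s2")[165:275,240:360]; b=snap("side","d2")[170:250,215:325]
c=np.hstack([cv2.resize(a,(400,367),interpolation=3),cv2.resize(b,(400,367))]); cv2.imwrite("pics/c2.png",c[:,:,::-1])
E
```

```text
[ 3.14002988e+00 -8.02022910e-04  8.59665697e-01] [-0.28606146 -0.73201065  0.03858613] [ 3.1805291  -1.46212446  0.87089855]
```

View pics/c2.png

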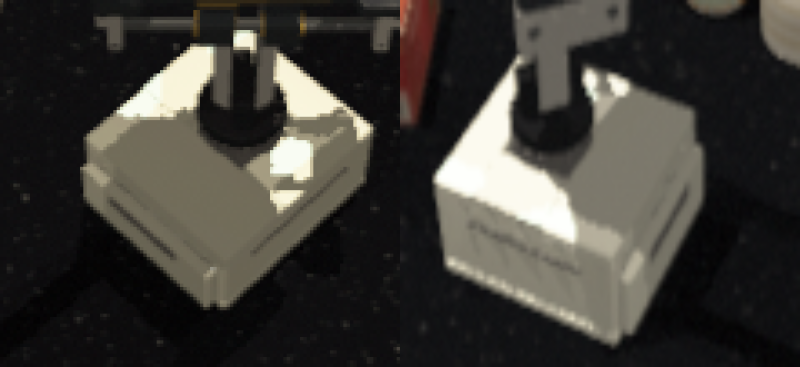

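The drawer is flush in both views, and the fingers hold the fin turned by 0.78 rad with no resistance. Lifting gently first.

Call:
{"name": "servo_tool", "arguments": {"plan": [[0,0,-0.03,0,0,0,0],[0,0,-0.06,0,0,0,0],[0,0,-0.06,0,0,0,0]]}}

```text
time: 9.95
tool_pos: [0.6098, 0.0886, 0.1243]
ee_rot: [-3.139, 0.001, 0.858]
wrist_force: [0.1, 0.5, -0.5]
width: 0.0141
finger_force: 29.9
```

Free: 6 mm up with no pull, against 2 mm of play when locked. Lifting it clear.

Call:
{"name": "servo_tool", "arguments": {"plan": [[0,0,-0.12,0,0,0,0],[0,0,-0.24,0,0,0,0],[0,0,-0.4,0,0,0,0],[0,0,-0.6,0,0,0,0],[0,0,-0.75,0,0,0,0],[0,0,-0.8,0,0,0,0],[0,0,-0.8,0,0,0,0],[0,0,-0.8,0,0,0,0],[0,0,-0.8,0,0,0,0],[0,0,-0.8,0,0,0,0]]}}

```text
time: 10.78
tool_pos: [0.6099, 0.0882, 0.2028]
ee_rot: [-3.139, 0.002, 0.858]
wrist_force: [0.3, 0.2, -1.7]
width: 0.0136
finger_force: 29.9
```

```bash
python3 - <<'E'
from h import *
a=snap("scene","s3")[115:275,220:400]; b=snap("side","d3")[110:270,195:375]
c=np.hstack([cv2.resize(a,(400,356),interpolation=3),cv2.resize(b,(400,356))]); cv2.imwrite("pics/c3.png",c[:,:,::-1])
E
```

```text
(no output)
```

View pics/c3.png

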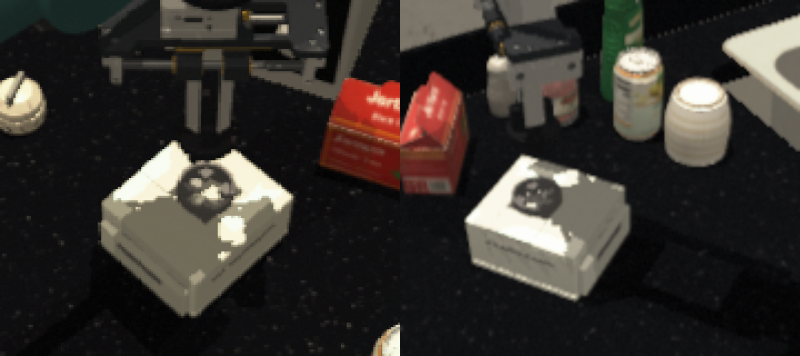

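The neck is open at (205,188) in the left half, the cap is in the fingers above it, and the drawer is flush. Handing in.

```bash
python3 -c "
from h import *
print(robot.close_job())"
```

```text
the job is handed in; nothing more can be done
None
```

The job is handed in, with no verdict returned: the drawer is shut, the cap came free turning clockwise (seen from above), and it is held about 84 mm above the open neck, with no bystander touched.

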